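# Release the belt tensioner and hold it back

## Robot

A 6-joint arm with a two-finger parallel gripper is mounted at the origin on the work surface. World frame = base frame: x ahead of the robot, y to its left, z up, the work surface at z = 0. Lengths are in mm, angles in rad, forces in N, time in s.
With the tool pointing down it reaches from about 150 to 775 mm from the base axis. Payload 6.1 kg.
Tool frame: the origin (TCP) lies on the mounting face of the last link; the fingertips stand 173 mm ahead of it and the grasp point (between the pads) lies manip.pinch_z ahead of it (manip.pinch_z is the distance from the TCP to the grasp point, in mm); z points along the fingers, y is the direction in which the jaws open and shut (so a half turn about z gives the same grasp; the last joint's range is limited). The gripper opens to 85 mm and grips with 20 to 120 N. Pads are 22 mm wide; open, the fingers measure 114 mm over their backs; the gripper's body (76 mm by 85 mm) begins 54 mm behind the grasp point. The pads swing forward as they close: fully open they stand 13 mm farther back than shut.
Start: joints at [-1.265, 0.126, -0.04, 1.405, 0, 1.571], TCP at [158.048, -500.629, 404.695] pointing down, gripper open.
Joint ranges: [-2.72, 2.72], [-0.95, 1.95], [-1.27, 1.35], [-1.78, 2.02], [-1.46, 1.47], [-3.14, 3.14]. Speed limits (rad/s): [2.39, 2.39, 3.01, 3.14, 3.14, 3.14].

## Interface

Orientations are given as [roll, pitch, yaw] about the fixed x, y, z axes, in that order (R = Rz(yaw) Ry(pitch) Rx(roll)).
In Python, from bench import status, vision, finish_job, manip gives the robot as it stands. The module is installed in compiled form; this text tells all that it offers.
- The arm moves only by the tool servo_tool, never from a script. Its arguments are lists of equal length, an entry for each row: "slide": the shift along the world's x, y, z in m, a list of three; "twist": the turn, a rotation vector about the world's x, y, z in units of 6 degrees (1.0 is 6 degrees), a list of three. A call has exactly 5 rows; each row shifts and turns the commanded pose from where the row before left it; what a row does not reach is not made up. A row lasts 1/8 s, in which the tool goes at most 62.5 mm and 10.7 degrees, less where a joint would pass 70% of its speed; a pose out of reach is approached as far as the arm can. A call with a gripper value outside its range is refused whole. "claw" is the finger opening in m, from 0 to 0.0854, set as the call begins (left out, the last holds). The fingers move at their own pace and stop on an object; "squeeze" is the grip in N (left out, the last holds). Time passes only in rows, so rows that do not move let the fingers close, or fill a call up. It gives the time, the measured TCP pose, the force and the opening at its end, in the units of the state.
- status.get_obs(): the state, without advancing time (a new reading comes with each control period).
- vision.grab_frame(name): name is "scene" or "top" or "wrist"; returns the picture (480x640x3 uint8, red, green, blue); there is no depth.
- vision.calibration(name): a dict with "K" (3x3 intrinsics, pixels), "distortion" ([k1, k2, p1, p2, k3] as OpenCV has them; the pictures are not rectified), "R" (3x3) and "t" (3): a world point X has camera coordinates R X + t. Camera axes: x right, y down, z forward; pixel columns grow to the right and rows downward; lengths in mm; the calibration is good to about 2 mm. A picture is of the moment at which its call begins: read the wrist's pose just before it. calibration takes no time and is no camera call; for the wrist camera it gives the pose at the moment of the call.
- finish_job(): hands the job in, once; it reports no verdict.
The state is a dict: "time": time; "joint_positions": joint angles; "qvel": joint speeds; "joint_efforts": joint torques, N m; "tool_pos": TCP position; "orientation": TCP orientation; "contact_force": force on the tool from outside, world axes, zero at the start; "moment": the same for the moment, N m; "grip_width": finger opening in mm.
Only numpy, scipy, OpenCV 4.12 (cv2) and the standard library are available. Lean on these libraries where they do the work, as an engineer would, in place of code of your own. Each camera call takes 0.05 s, during which the arm holds its last target.

## Task

A new belt is about to go on the belt-drive test stand. Slide the black lock grip on the stand all the way to its end stop, away from the tensioner arm, so that its tongue is out of the arm's way; then swing the spring-loaded tensioner arm by its upright black post round against the rubber stop buffer and hold it there. Finish while the fingers are still holding the arm against its stop (it springs back if let go), with the lock left open and the other things on the stand and bench left where they are.

Things in the scene. Friction and masses are not known exactly. Their poses are not given: they have to be found in the camera images.
- stand: Belt-drive test stand, fixed: a perforated aluminium plate 260 (its x) by 300 mm (its y), flat top 50 mm above the bench. Origin: centre of its footprint, at bench level; x roughly away from the robot, y left, z up. 'Stand' coordinates below are in this frame, mm. Fixed pulleys stand on it: radius 18 at (88, -95), radius 32 at (88, 85), both up to z = 96.
- lock (a joint): Sliding transport lock, m: 0 = in the arm's way, 0.05 = fully open, at the end stop. Starts between 0 and 0.012, slides along stand -y, needs about 2 N, stays where left. Until about 0.035 its steel tongue (12 mm wide, from the grip towards stand +y, ending 67 mm from the grip's centre, top at z = 75.5) lets the arm turn only 5 to 10 degrees.
- lock_top (a point): Centre of the top of the lock's grip: an upright black block 22 (stand x) by 18 (stand y) by 38 mm high, z = 58.5 to 96.5, on a flat track 36 mm wide, top at z = 58. At lock = 0 this point is at stand (-32, -85, 96.5), at 0.05 at (-32, -135, 96.5). A steel end-stop block 12 mm wide (stand x) reaches z = 68 at y = -146.5.
- tensioner (a joint): Angle of the tensioner arm, rad: 0 = sprung back at rest, 1.05 = against its stop. Grows counter-clockwise seen from above (the post swings towards stand +x). A spring always drives it back to 0: at the post about 3 N at rest, rising to about 7 N at the stop.
- tensioner_pivot (a point): The arm's vertical pivot axis, at stand (-20, 70, 68). The arm is a flat steel bar 18 mm wide, z = 64 to 72, reaching 125 mm from the pivot; at 0 it points from the pivot along -110 degrees (counter-clockwise from stand x), at 1.05 rad along about -50 degrees. It carries an idler pulley of radius 16, top at z = 89, 50 mm from the pivot.
- post_top (a point): Centre of the top of the upright black post near the arm's free end, z = 118: a round post 16 mm across standing 46 mm above the bar (z = 72 to 118), axis 115 mm from the pivot. With the arm at rest it is at stand (-59, -38), at the stop at about (54, -18).
- buffer_top (a point): Centre of the top of the rubber stop buffer, a fixed post of radius 7 mm, from the plate up to z = 78, at stand (47, 16). The arm's flat side rests against it at 1.05 rad.
- spare_pulley: Loose grooved aluminium pulley 32 mm across, 18 mm high, on the stand's plate; to be left alone. Origin: centre of underside.
- bushing: Loose brass ring 22 mm across, 16 mm high, on the stand's plate; to be left alone. Origin: centre of underside.
- wrench: Loose steel wrench 160 mm long beside the stand; to be left alone. Origin: centre of underside.
- screwdriver: Loose screwdriver 180 mm long beside the stand; to be left alone. Origin: centre of underside.
- tape_roll: Loose roll of tape, 80 mm across, 24 mm high, behind the stand; to be left alone. Origin: centre of underside.
- wire_spool: Loose spool of copper wire, 60 mm across, 46 mm high, behind the stand; to be left alone. Origin: centre of underside.
- screw_jar: Loose jar, 52 mm across, 60 mm high, on the bench to the left; to be left alone. Origin: centre of underside.

How it is judged (in metres and radians):
On the way, in this order (a step that is already met when the one before it is completed fails the run):
1. the lock is slid fully open while the arm is still back (value of joint lock above 0.045 m and value of joint tensioner below 0.25 rad), for 0.1 s.
2. the arm is held by the fingers against its stop (value of joint tensioner above 1 rad and contact force between the fingers and tensioner above 1.5 N), for 0.3 s.
At the end, for the whole second after the job is handed in: Through the last second the arm is within 0.05 rad of its stop (above 1.0 rad), the robot's fingers press on it with more than 1.5 N, the lock is within 5 mm of its open end stop, and no loose thing has been moved more than 30 mm (all of step 2 and value of joint lock above 0.045 m and distance of each of spare_pulley, bushing, wrench, screwdriver, tape_roll, wire_spool, screw_jar from where it was at the start of the episode below 0.03 m); the arm keeps its last pose, push and grip.
It fails at once if a loose thing on the stand or bench is moved by more than 30 mm (distance of any of spare_pulley, bushing, wrench, screwdriver, tape_roll, wire_spool, screw_jar from where it was at the start of the episode above 0.03 m).
It also fails if it takes over 42 s, if anything falls off the work surface, if the arm or the gripper's body presses on something with over 40 N, if the wrist force passes 120 N, or if a joint passes its speed limit or range.

## Working session

There is one attempt and no reset: what is moved stays moved. The work goes in short steps, Python scripts to look and compute and a tool call to move; the robot and the scene stay as the last step left them, time stands still between calls to the robot, and variables do not carry over. Pictures are saved under pics/ and viewed, and the job is handed in when it is done.

Besides the shell and the picture viewer there is one more tool, called after ">>>" as a command line: name --argument value ..., lists and objects as JSON in quotes. servo_tool: Moves the arm, as the interface text tells. Its arguments: {"type":"object","properties":{"slide":{"type":"array","items":{"type":"array","items":{"type":"number"}}},"twist":{"type":"array","items":{"type":"array","items":{"type":"number"}}},"claw":{"type":"number"},"squeeze":{"type":"number"}},"required":["slide","twist"]}

```bash
mkdir -p pics
python3 - <<'E'
from bench import status, vision, manip
import cv2, numpy as np
print(status.get_obs(), manip.pinch_z)
for n in ["scene","top"]:
    c=vision.calibration(n); print(n,{k:np.round(v,3).tolist() for k,v in c.items()})
    im=vision.grab_frame(n); cv2.imwrite(f"pics/{n}0.png",im[:,:,::-1])
E
```

```text
{'time': 0.0, 'joint_positions': array([-1.26500920e+00,  1.26366214e-01, -4.06290279e-02,  1.40540031e+00,
       -3.02998757e-05,  1.57076994e+00]), 'qvel': array([ 0.00249212, -0.00052595, -0.00010873, -0.00020983, -0.00239181,
        0.00249601]), 'joint_efforts': array([-2.18889712e-03, -4.35910892e+01,  3.52926421e+01,  1.72926189e-02,
       -2.16788649e-04, -6.10102092e-06]), 'tool_pos': array([ 158.00192916, -500.51163707,  403.9258612 ]), 'orientation': array([-3.13999343e+00,  3.02576316e-05,  3.05813565e-01]), 'contact_force': array([0.1448078 , 0.04637095, 0.2304856 ]), 'moment': array([-0.01451264,  0.02709989, -0.00351307]), 'grip_width': 85.28681428750195} 154.70000000000002
scene {'K': [[523.159, 0.0, 320.234], [0.0, 523.159, 234.426], [0.0, 0.0, 1.0]], 'distortion': [0.054, 0.0, 0.0, 0.0, 0.0], 'R': [[0.778, 0.629, -0.015], [0.362, -0.467, -0.807], [-0.514, 0.622, -0.59]], 't': [-490.733, -78.533, 1195.33]}
top {'K': [[458.048, 0.0, 324.945], [0.0, 458.048, 237.497], [0.0, 0.0, 1.0]], 'distortion': [0.009, 0.0, 0.0, 0.0, 0.0], 'R': [[-0.005, -1.0, 0.009], [-0.983, 0.003, -0.184], [0.184, -0.01, -0.983]], 't': [98.048, 578.407, 961.292]}
```

View pics/top0.png

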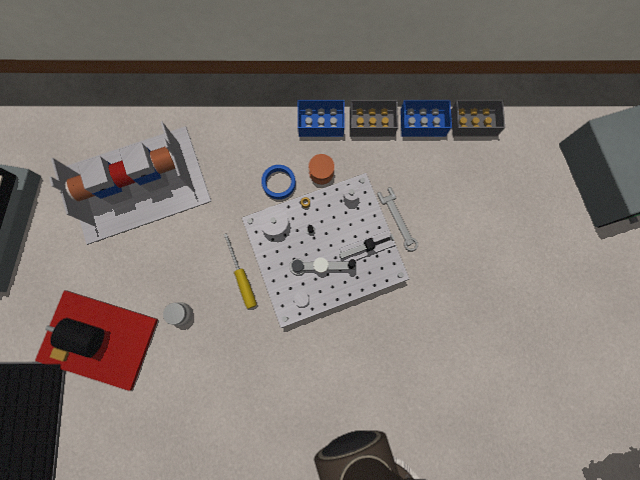

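View pics/scene0.png

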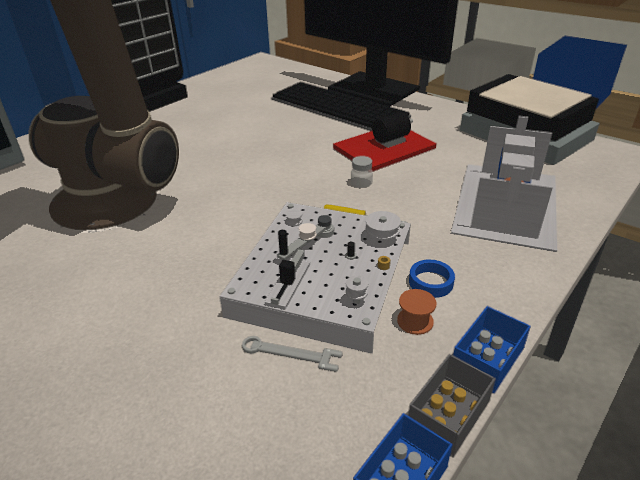

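Run:
```python
import cv2
a=cv2.imread("pics/top0.png")[165:335,225:425]; cv2.imwrite("pics/topz.png",cv2.resize(a,None,fx=3.5,fy=3.5,interpolation=cv2.INTER_CUBIC))
a=cv2.imread("pics/scene0.png")[195:355,215:415]; cv2.imwrite("pics/scenez.png",cv2.resize(a,None,fx=3.5,fy=3.5,interpolation=cv2.INTER_CUBIC))
```

```text
(no output)
```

View pics/topz.png

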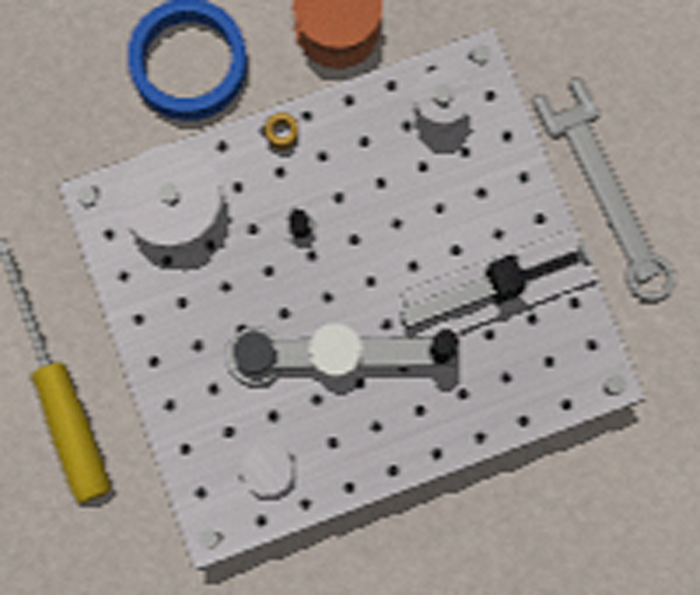

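View pics/scenez.png

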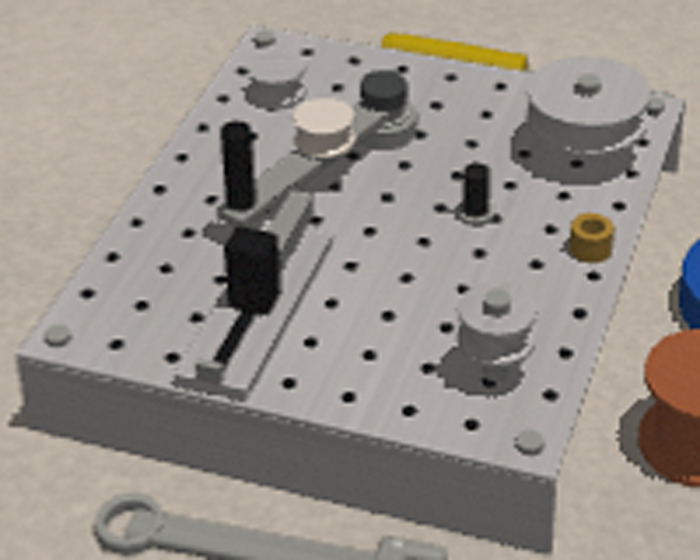

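```bash
cat > h.py <<'E'
import cv2, numpy as np
from bench import status, vision, manip
from scipy.optimize import least_squares
def proj(n,P,c=None):
    c=c or vision.calibration(n)
    rv,_=cv2.Rodrigues(np.array(c["R"]))
    return cv2.projectPoints(np.array(P,float).reshape(-1,1,3),rv,np.array(c["t"],float),np.array(c["K"]),np.array(c["distortion"]))[0].reshape(-1,2)
def s2w(p,P):
    x,y,th=p; P=np.atleast_2d(np.array(P,float)); c,s=np.cos(th),np.sin(th)
    return np.c_[x+c*P[:,0]-s*P[:,1], y+s*P[:,0]+c*P[:,1], P[:,2]]
E
cat > fit.py <<'E'
from h import *
S=[[130,150,50],[130,-150,50],[-130,-150,50],[-130,150,50],[88,-95,96],[88,85,96]]
top=np.array([(62,184),(494,30),(645,398),(198,570)],float)
sc=np.array([(684,98),(553,472),(22,355),(252,27)],float)
top=(top+.5)/3.5-.5+[225,165]; sc=(sc+.5)/3.5-.5+[215,195]
ct,cs=vision.calibration("top"),vision.calibration("scene")
def r(p,sep=False):
    W=s2w(p,S[:4]); a=proj("top",W,ct)-top; b=proj("scene",W,cs)-sc
    return np.r_[a.ravel(),b.ravel()]
o=least_squares(r,[450,0,.4]); print(o.x, np.round(r(o.x).reshape(-1,2),2).tolist())
p=o.x
def tri(a,b):
    a=(np.array(a)+.5)/3.5-.5+[225,165]; b=(np.array(b)+.5)/3.5-.5+[215,195]
    q=least_squares(lambda X:np.r_[proj("top",X,ct)[0]-a,proj("scene",X,cs)[0]-b],[450,0,90]); 
    X=q.x; c,s=np.cos(p[2]),np.sin(p[2]); d=X[:2]-p[:2]
    return np.round(X,1), np.round([c*d[0]+s*d[1],-s*d[0]+c*d[1]],1), round(q.cost,2)
print("post",tri((443,340),(237,129)))
print("lock",tri((507,268),(253,240)))
print("buffer",tri((299,219),(476,170)))
for nm,P in dict(post=[-59,-38,118],lock0=[-32,-85,96.5],lock50=[-32,-135,96.5],buf=[47,16,78],pivot=[-20,70,72],poststop=[54,-18,118]).items():
    W=s2w(p,P); print(nm,np.round(W,1),np.round((proj("top",W,ct)[0]-[225,165]+.5)*3.5-.5),np.round((proj("scene",W,cs)[0]-[215,195]+.5)*3.5-.5))
E
python3 fit.py
```

```text
[5.58391500e+02 9.73934960e+01 3.57921557e-01] [[-1.38, -0.65], [-0.31, -1.76], [0.45, -0.6], [-0.94, -0.2], [-0.03, -0.62], [0.55, 1.13], [-2.54, -0.92], [-1.0, -1.47]]
post (array([516.1,  42.7, 115.5]), array([-58.8, -36.5]), np.float64(0.0))
lock (array([562.3,   1.6,  95.8]), array([-29.9, -91.1]), np.float64(0.02))
buffer (array([597.4, 128.5,  76.9]), array([47.4, 15.4]), np.float64(0.02))
post [[516.4  41.1 118. ]] [446. 339.] [235. 127.]
lock0 [[558.2   6.6  96.5]] [500. 275.] [254. 230.]
lock50 [[575.7 -40.3  96.5]] [576. 246.] [213. 298.]
buf [[596.8 128.8  78. ]] [298. 219.] [475. 168.]
pivot [[515.1 156.   72. ]] [254. 352.] [382.  96.]
poststop [[615.3  99.5 118. ]] [346. 175.] [471. 144.]
```

>>> servo_tool --slide '[[0.027, 0.0335, -0.004], [0.027, 0.0335, -0.004], [0.027, 0.0335, -0.004], [0.027, 0.0335, -0.004], [0.027, 0.0335, -0.004]]' --twist '[[0, 0, 1.033], [0, 0, 1.033], [0, 0, 1.033], [0, 0, 1.033], [0, 0, 1.033]]'

```text
time: 0.72
tool_pos: [293.6, -331.9, 384.3]
orientation: [-3.141, -0.0, 0.85]
contact_force: [0.9, -0.3, 1.0]
grip_width: 85.1
```

>>> servo_tool --slide '[[0.027, 0.0335, -0.004], [0.027, 0.0335, -0.004], [0.027, 0.0335, -0.004], [0.027, 0.0335, -0.004], [0.027, 0.0335, -0.004]]' --twist '[[0, 0, 1.033], [0, 0, 1.033], [0, 0, 1.033], [0, 0, 1.033], [0, 0, 1.033]]'

```text
time: 1.35
tool_pos: [428.6, -164.3, 364.3]
orientation: [-3.141, 0.0, 1.391]
contact_force: [0.4, -0.8, -0.1]
grip_width: 85.3
```

>>> servo_tool --slide '[[0.027, 0.0335, -0.004], [0.027, 0.0335, -0.004], [0.027, 0.0335, -0.004], [0.027, 0.0335, -0.004], [0.027, 0.0335, -0.004]]' --twist '[[0, 0, 1.033], [0, 0, 1.033], [0, 0, 1.033], [0, 0, 1.033], [0, 0, 1.033]]'

```text
time: 1.98
tool_pos: [563.7, 3.1, 344.1]
orientation: [-3.141, -0.0, 1.932]
contact_force: [0.2, -0.9, 0.6]
grip_width: 85.3
```

Run:
```python
from h import *
print(status.get_obs()["tool_pos"],status.get_obs()["joint_positions"])
c=vision.calibration("wrist"); im=vision.grab_frame("wrist")
cv2.imwrite("pics/w1.png",im[:,:,::-1]); np.save("w1.npy",c,allow_pickle=True)
p=[558.39,97.39,.3579]
for nm,P in dict(post=[-59,-38,118],lock0=[-32,-85,96.5],lock6=[-32,-91,96.5],endstop=[-32,-146.5,68],buf=[47,16,78],p1=[88,-95,96]).items():
    print(nm,np.round(proj("wrist",s2w(p,P),c)[0]))
```

```text
[563.71709806   3.14688544 344.11246222] [ 5.61215190e-03  2.05207426e-01 -7.74160584e-02  1.28889234e+00
 -1.37702591e-04  1.21499508e+00]
post [272. 175.]
lock0 [320. 242.]
lock6 [320. 250.]
endstop [320. 304.]
buf [440.  86.]
p1 [493. 256.]
```

View pics/w1.png

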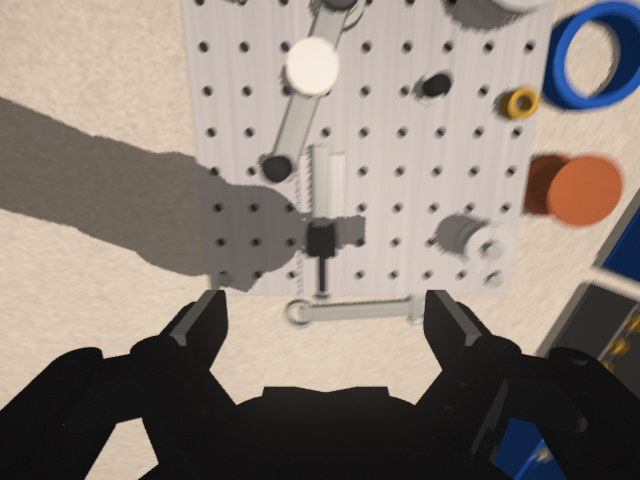

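Run:
```python
import cv2
a=cv2.imread("pics/w1.png")[60:310,200:530]; cv2.imwrite("pics/w1z.png",cv2.resize(a,None,fx=2.4,fy=2.4,interpolation=cv2.INTER_CUBIC))
```

```text
(no output)
```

View pics/w1z.png

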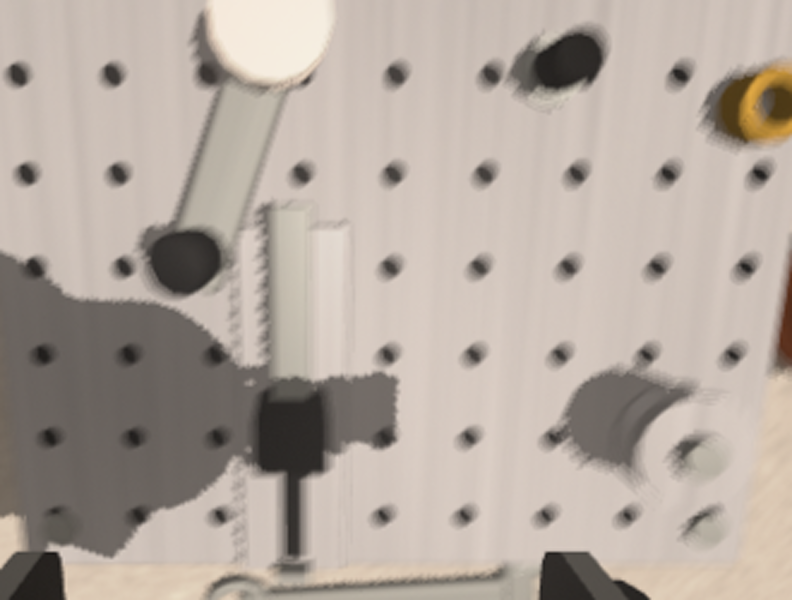

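>>> servo_tool --slide '[[-0.004, 0.001, -0.025], [0, 0, -0.03], [0, 0, -0.03], [0, 0, -0.02], [0, 0, 0]]' --twist '[[0, 0, 0], [0, 0, 0], [0, 0, 0], [0, 0, 0], [0, 0, 0]]' --claw 0.05

```text
time: 2.65
tool_pos: [558.1, 2.7, 237.8]
orientation: [-3.138, -0.001, 1.928]
contact_force: [-0.4, -0.0, 0.3]
grip_width: 50.0
```

>>> servo_tool --slide '[[0, 0, 0], [0, 0, 0], [0, 0, 0], [0, 0, 0], [0, 0, 0]]' --twist '[[0, 0, 0], [0, 0, 0], [0, 0, 0], [0, 0, 0], [0, 0, 0]]' --claw 0.01 --squeeze 30

```text
time: 3.28
tool_pos: [558.7, 2.6, 241.0]
orientation: [-3.142, 0.001, 1.928]
contact_force: [-4.6, -1.4, 4.8]
grip_width: 21.8
```

>>> servo_tool --slide '[[0.0035, -0.0094, 0], [0.0035, -0.0094, 0], [0.0035, -0.0094, 0], [0.0035, -0.0094, 0], [0.0018, -0.0047, 0]]' --twist '[[0, 0, 0], [0, 0, 0], [0, 0, 0], [0, 0, 0], [0, 0, 0]]'

```text
time: 3.9
tool_pos: [574.3, -39.6, 241.0]
orientation: [3.141, -0.001, 1.928]
contact_force: [-10.7, 12.3, 9.2]
grip_width: 21.0
```

>>> servo_tool --slide '[[0.001, -0.0028, 0], [0.001, -0.0028, 0], [0, 0, 0], [0, 0, 0], [0, 0, 0]]' --twist '[[0, 0, 0], [0, 0, 0], [0, 0, 0], [0, 0, 0], [0, 0, 0]]'

```text
time: 4.53
tool_pos: [574.9, -41.5, 241.0]
orientation: [3.141, -0.012, 1.932]
contact_force: [-12.4, 20.4, 11.8]
grip_width: 22.0
```

Run:
```python
from h import *
im=vision.grab_frame("scene")
cv2.imwrite("pics/s2.png",cv2.resize(im[190:360,200:420,::-1],None,fx=3.5,fy=3.5,interpolation=cv2.INTER_CUBIC))
```

```text
(no output)
```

View pics/s2.png

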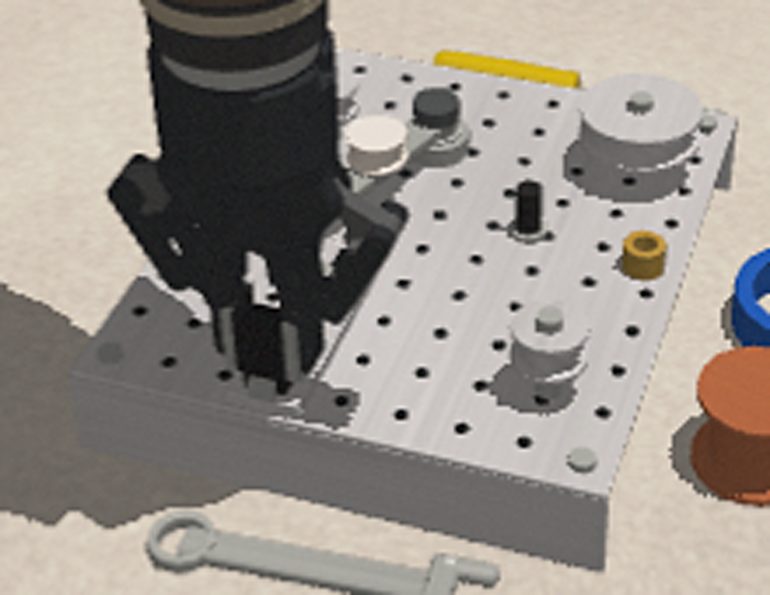

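>>> servo_tool --slide '[[0, 0, 0], [0, 0, 0], [0, 0, 0.025], [0, 0, 0.03], [0, 0, 0.03]]' --twist '[[0, 0, 0], [0, 0, 0], [0, 0, 0], [0, 0, 0], [0, 0, 0]]' --claw 0.06

```text
time: 5.2
tool_pos: [577.1, -45.5, 325.8]
orientation: [3.141, 0.001, 1.928]
contact_force: [0.6, 0.9, 0.7]
grip_width: 60.0
```

>>> servo_tool --slide '[[-0.014, 0.021, 0], [-0.015, 0.021, 0], [-0.015, 0.021, 0], [-0.014, 0.021, 0], [0, 0, 0]]' --twist '[[0, 0, 0], [0, 0, 0], [0, 0, 0], [0, 0, 0], [0, 0, 0]]'

```text
time: 5.82
tool_pos: [517.1, 40.7, 323.8]
orientation: [-3.14, -0.001, 1.931]
contact_force: [0.4, -0.2, 1.3]
grip_width: 60.2
```

Run:
```python
from h import *
print(status.get_obs()["tool_pos"],status.get_obs()["orientation"])
c=vision.calibration("wrist")
im=vision.grab_frame("wrist"); cv2.imwrite("pics/w3.png",im[:,:,::-1])
p=[558.39,97.39,.3579]
for nm,P in dict(post=[-59,-38,118],lock50=[-32,-135,96.5],endstop=[-32,-146.5,68],buf=[47,16,78],p1=[88,-95,96]).items():
    print(nm,np.round(proj("wrist",s2w(p,P),c)[0]))
```

```text
[517.06916067  40.69109446 323.75986363] [-3.13978757e+00 -5.85048645e-04  1.93140899e+00]
post [325. 270.]
lock50 [363. 388.]
endstop [359. 375.]
buf [492. 168.]
p1 [543. 338.]
```

View pics/w3.png

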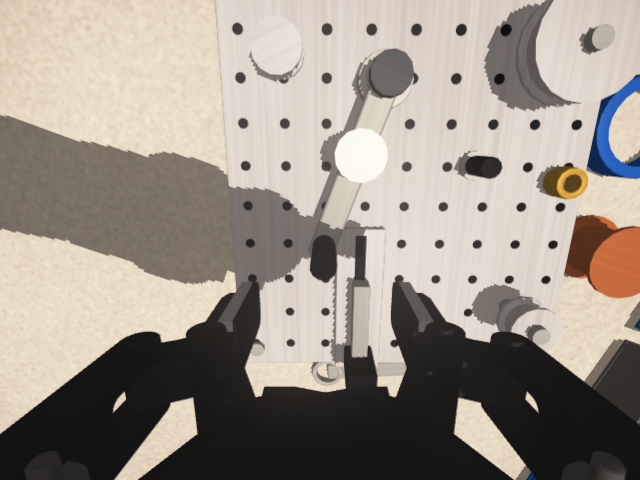

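>>> servo_tool --slide '[[0, 0.001, -0.023], [0, 0, -0.023], [0, 0, -0.023], [0, 0, 0], [0, 0, 0]]' --twist '[[0, 0, -0.8], [0, 0, -0.8], [0, 0, 0], [0, 0, 0], [0, 0, 0]]'

```text
time: 6.5
tool_pos: [519.1, 39.8, 256.2]
orientation: [3.141, 0.0, 1.761]
contact_force: [-0.3, 0.4, 0.9]
grip_width: 59.8
```

>>> servo_tool --slide '[[0, 0, 0], [0, 0, 0], [0, 0, 0], [0, 0, 0], [0, 0, 0]]' --twist '[[0, 0, 0], [0, 0, 0], [0, 0, 0], [0, 0, 0], [0, 0, 0]]' --claw 0.005 --squeeze 40

```text
time: 7.12
tool_pos: [518.7, 39.8, 256.3]
orientation: [3.142, 0.001, 1.761]
contact_force: [-3.4, -3.4, 5.3]
grip_width: 14.8
```

Run:
```python
from h import *
o=status.get_obs(); print(o["tool_pos"],o["contact_force"],o["grip_width"])
p=[558.39,97.39,.3579]
A=np.array([-20,70,0]); prev=None
import math
for k in range(0,13):
    a=np.radians(-110)+1.07*k/12
    w=s2w(p,A+115*np.array([math.cos(a),math.sin(a),0]))[0]
    if prev is not None: print(k,np.round(w[:2],1),np.round(w[:2]-prev,1))
    else: print(k,np.round(w[:2],1))
    prev=w[:2]
```

```text
[518.67497276  39.75179053 256.27735348] [-3.37176451 -3.44262678  5.31429233] 14.758990349555146
0 [516.2  41. ]
1 [526.4  41.5] [10.2  0.5]
2 [536.5  43. ] [10.1  1.5]
3 [546.5  45.3] [10.   2.4]
4 [556.2  48.5] [9.7 3.2]
5 [565.6  52.6] [9.4 4.1]
6 [574.6  57.5] [9.  4.9]
7 [583.2  63.2] [8.5 5.7]
8 [591.2  69.7] [8.  6.4]
9 [598.5  76.8] [7.4 7.1]
10 [605.3  84.5] [6.7 7.7]
11 [611.3  92.8] [6.  8.3]
12 [616.5 101.6] [5.2 8.8]
```

>>> servo_tool --slide '[[0.0102, 0.0005, 0], [0.0101, 0.0015, 0], [0.01, 0.0024, 0], [0.0097, 0.0032, 0], [0.0094, 0.0041, 0]]' --twist '[[0, 0, 0.8], [0, 0, 0.8], [0, 0, 0.8], [0, 0, 0.8], [0, 0, 0.8]]'

```text
time: 7.75
tool_pos: [567.7, 52.0, 256.2]
orientation: [-3.141, -0.002, 2.183]
contact_force: [-7.6, 1.0, 8.0]
grip_width: 14.8
```

>>> servo_tool --slide '[[0.009, 0.0049, 0], [0.0085, 0.0057, 0], [0.008, 0.0064, 0], [0.0074, 0.0071, 0], [0.0067, 0.0077, 0]]' --twist '[[0, 0, 0.8], [0, 0, 0.8], [0, 0, 0.8], [0, 0, 0.8], [0, 0, 0.8]]'

```text
time: 8.38
tool_pos: [606.4, 83.6, 256.1]
orientation: [-3.139, -0.003, 2.602]
contact_force: [-11.4, -2.2, 9.2]
grip_width: 15.1
```

>>> servo_tool --slide '[[0.006, 0.0083, 0], [0.0045, 0.0075, 0], [0, 0, 0], [0, 0, 0], [0, 0, 0]]' --twist '[[0, 0, 0.6], [0, 0, 0], [0, 0, 0], [0, 0, 0], [0, 0, 0]]'

```text
time: 9.0
tool_pos: [617.1, 98.7, 256.2]
orientation: [-3.139, -0.001, 2.661]
contact_force: [-9.2, -4.5, 8.4]
grip_width: 14.7
```

Run:
```python
from h import *
o=status.get_obs(); print(o["tool_pos"],o["contact_force"],o["grip_width"])
for n in ("top","scene"):
    im=vision.grab_frame(n)
    a=im[165:335,225:425] if n=="top" else im[190:360,200:420]
    cv2.imwrite(f"pics/{n}4.png",cv2.resize(a[:,:,::-1],None,fx=3.5,fy=3.5,interpolation=cv2.INTER_CUBIC))
```

```text
[617.10304483  98.65523997 256.15711285] [-9.15949872 -4.51783262  8.41730686] 14.697980879954253
```

View pics/top4.png

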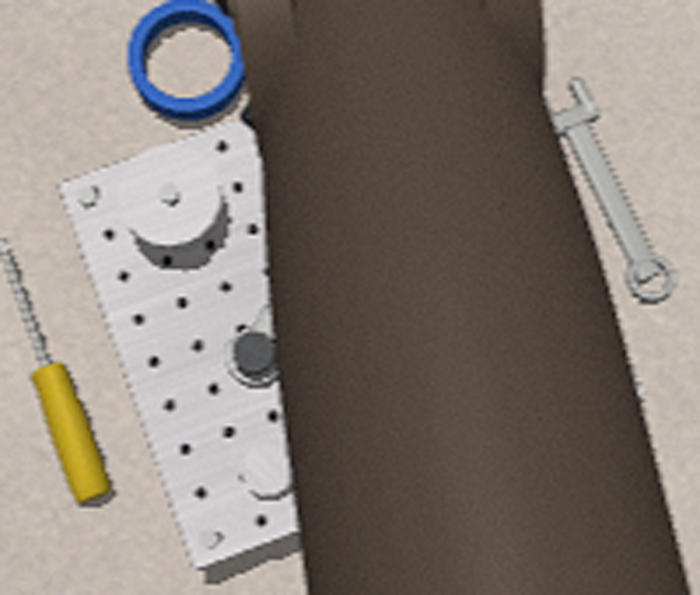

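View pics/scene4.png

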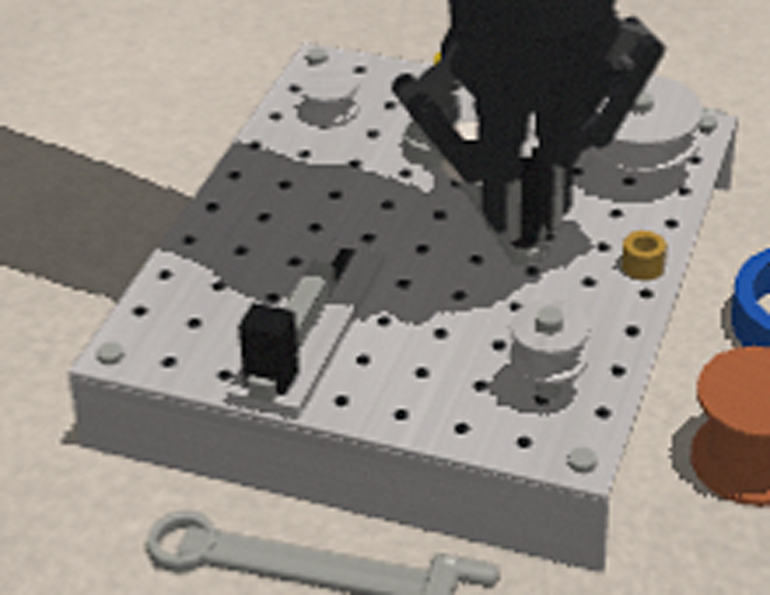

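>>> servo_tool --slide '[[0.0008, 0.0015, 0], [0.0008, 0.0015, 0], [0, 0, 0], [0, 0, 0], [0, 0, 0]]' --twist '[[0, 0, 0], [0, 0, 0], [0, 0, 0], [0, 0, 0], [0, 0, 0]]'

```text
time: 9.72
tool_pos: [617.7, 99.8, 256.1]
orientation: [-3.133, -0.001, 2.66]
contact_force: [-13.9, -14.3, 11.7]
grip_width: 14.9
```

>>> servo_tool --slide '[[0.0008, 0.0015, 0], [0.0008, 0.0015, 0], [0, 0, 0], [0, 0, 0], [0, 0, 0]]' --twist '[[0, 0, 0], [0, 0, 0], [0, 0, 0], [0, 0, 0], [0, 0, 0]]'

```text
time: 10.35
tool_pos: [618.3, 100.8, 255.9]
orientation: [-3.127, -0.001, 2.658]
contact_force: [-17.6, -23.8, 16.6]
grip_width: 15.0
```

Run:
```python
from h import *
im=vision.grab_frame("wrist"); cv2.imwrite("pics/w5.png",im[:,:,::-1])
o=status.get_obs(); print(o["time"],o["tool_pos"],o["contact_force"])
```

```text
10.4 [618.33283259 100.82844372 255.93013262] [-18.53602506 -23.08871086  14.74464946]
```

View pics/w5.png

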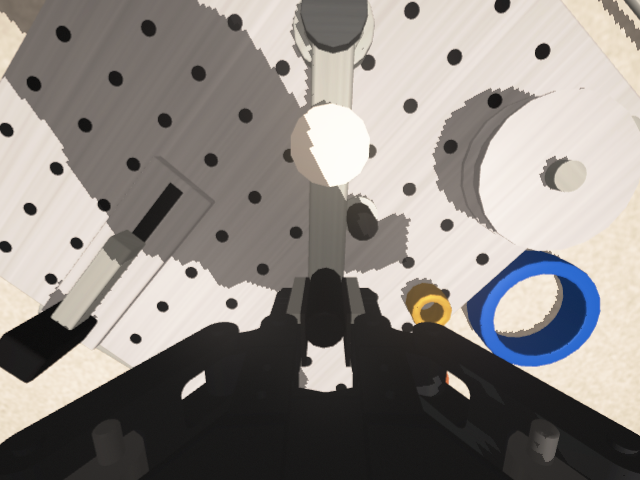

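```bash
python3 -c "
from bench import finish_job,status
print(finish_job()); o=status.get_obs(); print(o['time'],o['tool_pos'],o['contact_force'],o['grip_width'])"
```

```text
the job is handed in; nothing more can be done
None
the job is handed in; nothing more can be done
```

The job is handed in at about 10.4 s, with the lock open and the fingers still holding the tensioner arm against the rubber buffer. No verdict was reported, and the joint values can't be read directly, so the checks below are from the images and the force readings.

- **Lock:** I gripped the black grip and slid it along stand -y. It stopped after about 47 mm, with the force rising to about 22 N. A scene picture taken after I let go shows it sitting against its end stop.
- **Tensioner arm:** I gripped the post and swung it round. The distance travelled gives about 1.065 rad. Near the end the force along the push rose from about 8 N to about 29 N over the last few millimetres. The wrist picture shows the bar's flat side touching the buffer.
- **Other things:** The wrench, screwdriver, tape roll, spool and bushing look unmoved where they can be seen in the last pictures. The spare pulley shows unmoved in the top and scene pictures taken just before the final push. I did not check the screw jar again, and the arm never went near it.
- **Disagreement:** The first wrist picture differed from my fit from the other two cameras by a few pixels, roughly 2 to 4 mm. In the wrist picture taken just before gripping the post, the post matched within a pixel.

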